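Unload the vise, weigh the welded test piece and file it in the rack

ROBOT

A 7-joint arm with a two-finger parallel gripper is mounted at the origin on the work surface. World frame = base frame: x ahead of the robot, y to its left, z up, the work surface at z = 0. Lengths are in m, angles in degrees, forces in N, time in s.
With the tool pointing down it reaches from about 0.425 to 0.875 m from the base axis. Payload 4.7 kg.
Tool frame: the origin (TCP) lies between the finger pads; the fingertips stand env.finger_overhang ahead of it and the grasp point (between the pads) lies 5 mm behind it (env.finger_overhang is the distance from the TCP to the fingertips, in m); z points along the fingers, y is the line along which they close (so a half turn about z gives the same grasp; the last joint's range is limited). The gripper opens to 87 mm and grips with 3 to 60 N. Pads are 19 mm wide; open, the fingers measure 117 mm over their backs; the gripper's body (75 mm by 190 mm) begins 51 mm behind the grasp point.
Start: joints at [67.672, 18.392, -4.016, 83.108, 1.295, 78.541, -3.26], TCP at [0.255, -0.598, 0.237] pointing down, gripper open.
Joint ranges: [-163.93, 163.93], [-17.29, 119.83], [-79.2, 71.16], [3.27, 140.29], [-89.18, 269.18], [5.43, 117.66], [-154.24, 154.24]. Speed limits (degrees/s): [147.25, 147.25, 180, 180, 180, 180, 180].

INTERFACE

Orientations are given as [roll, pitch, yaw] about the fixed x, y, z axes, in that order (R = Rz(yaw) Ry(pitch) Rx(roll)).
In Python, from cell import telemetry, eyes, env, models gives the robot as it stands. The module is installed in compiled form; this text tells all that it offers.
- The arm moves only by the tool drive_tool, never from a script. Its arguments are lists of equal length, an entry for each row: "angular": the turn, a rotation vector about the tool's x, y, z in rad, a list of three; "delta_pos": the shift along the tool's x, y, z in cm, a list of three; "gripper": the finger opening in cm, from 0 to 8.7. A call has 1 to 20 rows; each row shifts and turns the commanded pose from where the row before left it, along the tool's axes as they then stand; what a row does not reach is not made up. A row lasts 1/10 s, in which the tool goes at most 50 mm and 8.59 degrees, less where a joint would pass 70% of its speed; a pose out of reach is approached as far as the arm can. A call with a gripper value outside its range is refused whole. The fingers move at their own pace and stop on an object; "squeeze" is the grip in N (left out, the last holds). Time passes only in rows, so rows that do not move let the fingers close. It gives the time, the measured TCP pose, the force, the opening and the grip force at its end, in the units of the state.
- telemetry.get_obs(): the state, without advancing time (a new reading comes with each control period).
- eyes.read_camera(name): name is "scene" or "side" or "wrist"; returns a dict with "pixels" (420x560x3 uint8, red, green, blue), "mtx" (3x3 intrinsics, pixels), "D" ([k1, k2, p1, p2, k3] as OpenCV has them; the pictures are not rectified), "origin" and "orientation" of the camera in the world. Camera axes: x right, y down, z forward; pixel columns grow to the right and rows downward; lengths in m; the calibration is good to about 2 mm. A picture is of the moment at which its call begins. There is no depth.
- env.sign_off(): hands the job in; it is judged then, once.
Trained networks look in a picture, given as the dict that the camera call returned (one of the last four; its "shot" number tells which), for a name from the list of things; names that differ only in an ending like _2 or _b are one class to them, and where a whole thing is asked for, a point or a joint stands for the part that bears it (a point fixed in the world has none). Each returns a list of dicts, best first, with "p" (0 to 1); they miss things now and then, are a little off and sometimes report something else, mostly with a low value. They report only what shows in the picture. A call takes as long as a camera call. They do not tell look-alikes from the thing itself.
- models.search_frame(picture, target): "centre" ([column, row] in pixels, amid what is visible of it).
- models.cut_out(picture, target): "pixels" (420x560 bool, what is visible of it) and "centre" ([column, row] in pixels, amid what is visible of it).
The state is a dict: "time_s": time; "qpos": joint angles; "joint_velocities": joint speeds; "effort": joint torques, N m; "tool_pos": TCP position; "tool_rot": TCP orientation; "force": force on the tool from outside, world axes, zero at the start; "wrist_torque": the same for the moment, N m; "grip_width": finger opening in m; "grasp_force": force on a finger pad.
Only numpy, scipy, OpenCV 4.12 (cv2) and the standard library are available. Lean on these libraries where they do the work, as an engineer would, in place of code of your own. Each camera call takes 0.05 s, during which the arm holds its last target. There are 200 camera calls.

TASK

Slide the bench vise's jaw fully open, draw the tested steel weldment out from under the fixed jaw's lip, lift it clear and stand it upright on the bench scale's pan, letting go of it there so that it is weighed. Then take it up again gripped across its thin web, because the rack leaves no room for fingers at the web's edges, lower it upright into the rack's empty lane and slide it gently along until you feel it come up against that lane's end stop, and leave it standing there. Do not ram it, topple it, or disturb the other things on the bench.

Things in the scene. Friction and masses are not known exactly. Their poses are not given: they have to be found in the camera images.
- part_center (a point): the weldment in the vise, plain steel, 0.3 to 0.6 kg: flat foot plate 56 (x) x 44 (y) x 10 mm tall with an upright web 16 mm thick (x) x 40 mm wide (y) on its middle, up to 70 mm above the underside. The point is its centre, 35 mm above its underside; z up. It looks the same after a half turn about z. In the vise its x is the vise's x.
- vise: grey and steel bench vise fixed to the table, bed 260 x 90 mm. Origin on the table under the weldment's place (within 4 mm along y); +x points to the fixed jaw, -x (roughly towards the robot) to the moving jaw. Jaws are 36 mm wide (y) in their upper part, up to 94 mm above the table.
- seat (a point): top of the vise's bed under the weldment, 30 mm above the table. Both jaws have a lip, from 12 mm above the bed up, reaching 14 mm over the foot's ends; it blocks a finger between web and fixed jaw, so grip the web by its edges (across y, 40 mm), which stick out beyond the jaws. With the jaw open, draw the weldment 23 mm (15 to 31) along the vise's -x, still low on the bed, then lift.
- jaw (a joint): the moving jaw: 0 closed, grows to 0.046 m fully open, sliding straight along the vise's -x. It has stiff friction (about 5 N) and stays where it is left; it starts 0 to 3 mm open.
- jaw_grip (a point): grip of the moving jaw: a black upright block 16 mm (vise x) x 24 mm (y), from 44 to 94 mm above the table; the point is inside it, 78 mm above the table, and moves with the jaw. It stands at vise x = -104 mm minus the jaw opening; the gap between it and the back of the jaw is 41 mm. Axes as the vise's.
- pan (a point): centre of the top of the square steel pan (110 x 110 mm) of a grey bench scale fixed to the table, 36 mm above the table; z up.
- rack: aluminium rack fixed to the table, 150 x 115 mm, two lanes along its x, open at both ends; -x end (x = -65 mm) roughly towards the robot. Origin on the table. Lane floors 12 mm up; walls 5 mm thick, up to 74 mm above the table, at y = -55, 0, +55 mm: lanes 50 mm wide, centred at y = -27.5 and +27.5 mm. The weldment fits only with its x along the lane, web across it.
- stop: the rack's end stops: in each lane a dark steel block 10 mm long (x) x 48 mm wide x 14 mm tall on the lane floor, fixed. Origin on the lane floor, midway between the lanes, at the middle of the blocks' length; axes as the rack's; the face towards -x is at x = -5 mm. Their place along the lanes varies.
- home (a point): a fixed flat white card (50 x 36 mm, 1 mm, nothing touches it) on the floor of the empty lane. The point is on the lane floor: a weldment centred over it has its foot 1 mm short of the stop; x points along the lane to the stop, axes as the rack's.
- old_part_center (a point): a second weldment, the same as the first, already standing in the other lane at its stop. The point is its centre, 35 mm above its underside. Leave it alone.
- weight_big: bystander, leave it alone: a steel calibration weight, 42 mm across, 60 mm tall, behind the scale; origin at its underside (tools: mid-length or near it).
- weight_small: bystander, leave it alone: a steel calibration weight, 32 mm across, 45 mm tall, behind the scale; origin at its underside (tools: mid-length or near it).
- spanner: bystander, leave it alone: a spanner 160 mm long lying in front of the scale; origin at its underside (tools: mid-length or near it).
- driver: bystander, leave it alone: a screwdriver 180 mm long, at the left; origin at its underside (tools: mid-length or near it).
- mug: bystander, leave it alone: a white mug, 80 mm across, 90 mm tall, at the far left; origin at its underside (tools: mid-length or near it).
- clipbox: bystander, leave it alone: a small black open box 110 x 80 x 35 mm, at the right near the robot; origin at its underside (tools: mid-length or near it).
- spray: bystander, leave it alone: a can 52 mm across, 160 mm tall, at the far right; origin at its underside (tools: mid-length or near it).
There are look-alikes about, which are no part of the job. Of the things that look like the part that bears pan, take the one that is farthest to the robot's left at the start. What is shaped like the part that bears part_center but yellow is not meant.

How it is judged:
By the outcome, as a careful person would: the job done as asked, in the order asked, and still so for the second after the job is handed in, with the robot touching nothing.
It also fails if it takes over 72 s, if anything falls off the work surface, if the arm or the gripper's body presses on something with over 40 N, if the wrist force passes 120 N, or if a joint passes its speed limit or range.

## Working session

There is one attempt and no reset: what is moved stays moved. The work goes in short steps, Python scripts to look and compute and a tool call to move; the robot and the scene stay as the last step left them, time stands still between calls to the robot, and variables do not carry over. Pictures are saved under pics/ and viewed, at most 13 in all, crops included, and the job is handed in when it is done.

Besides the shell and the picture viewer there is one more tool, called in YAML: its name, and indented under it one key for each argument. drive_tool: Moves the arm, as the interface text tells. Its arguments: {"type":"object","properties":{"angular":{"type":"array","items":{"type":"array","items":{"type":"number"}}},"delta_pos":{"type":"array","items":{"type":"array","items":{"type":"number"}}},"gripper":{"type":"array","items":{"type":"number"}},"squeeze":{"type":"number"}},"required":["angular","delta_pos","gripper"]}

```bash
mkdir -p pics; cat > h.py <<'E'
import numpy as np, cv2
from scipy.spatial.transform import Rotation as R
from cell import telemetry, eyes, env, models
def cam(n):
    return eyes.read_camera(n)
def Rm(p):
    o=np.array(p["orientation"],float)
    if o.shape==(3,3): return o
    if o.size==4: return R.from_quat(o).as_matrix()
    return R.from_euler('xyz',o,degrees=True).as_matrix()
def unproj(p,px,z):
    q=cv2.undistortPoints(np.array([[px]],float),np.array(p["mtx"]),np.array(p["D"])).ravel()
    d=Rm(p)@np.array([q[0],q[1],1]); o=np.array(p["origin"])
    return o+d*(z-o[2])/d[2]
def proj(p,X):
    r=Rm(p).T; t=-r@np.array(p["origin"])
    return cv2.projectPoints(np.array(X,float).reshape(-1,3),cv2.Rodrigues(r)[0],t,np.array(p["mtx"]),np.array(p["D"]))[0].reshape(-1,2)
def save(p,n): cv2.imwrite('pics/'+n,p["pixels"][:,:,::-1])
E
python3 - <<'E'
from h import *
print(env.finger_overhang); print(telemetry.get_obs())
Z=dict(part_center=.065,vise=.03,seat=.03,jaw_grip=.078,pan=.036,rack=.04,stop=.02,home=.013,old_part_center=.047)
for n in("scene","side"):
    p=cam(n); save(p,n+'.png'); print(n,p["origin"],p["orientation"])
    for k,z in Z.items():
        for d in models.search_frame(p,k)[:4]: print(k,round(d["p"],2),np.round(d["centre"]),np.round(unproj(p,d["centre"],z),3))
E
```

```text
0.014
{'time_s': 0.0, 'qpos': array([67.67241418, 18.43863897, -4.01728292, 83.17634777,  1.29549067,
       78.54011912, -3.2583994 ]), 'joint_velocities': array([-0.14953319,  0.02807966, -0.04404045, -0.03378092, -0.04624633,
        0.09264999, -0.01367901]), 'effort': array([-2.47310209e-05, -4.91294539e+01, -4.03822884e-01, -3.12527204e+01,
       -6.39894395e-02,  4.36927029e-02,  1.72765772e-04]), 'tool_pos': array([ 0.25514758, -0.59724697,  0.23545383]), 'tool_rot': array([-1.79890174e+02,  5.72985435e-03,  2.31407335e+01]), 'force': array([-0.0653335 ,  0.27585999, -0.0346076 ]), 'wrist_torque': array([ 0.02300102,  0.00396095, -0.01053957]), 'grasp_force': 0.0, 'grip_width': 0.08705099472214196}
scene [ 1.40762149 -0.68208102  0.84410685] [-125.16852515   -1.18161183   54.33210211]
part_center 0.51 [362. 196.] [0.582 0.215 0.065]
part_center 0.43 [383. 252.] [0.791 0.089 0.065]
vise 0.74 [352. 204.] [0.557 0.202 0.03 ]
seat 0.62 [351. 203.] [0.551 0.205 0.03 ]
jaw_grip 0.82 [341. 192.] [0.548 0.163 0.078]
pan 0.75 [169. 215.] [ 0.324 -0.253  0.036]
pan 0.69 [305. 239.] [ 0.615 -0.014  0.036]
pan 0.68 [209. 264.] [ 0.564 -0.264  0.036]
pan 0.35 [205. 270.] [ 0.576 -0.282  0.036]
rack 0.59 [203. 268.] [ 0.571 -0.284  0.04 ]
stop 0.7 [206. 263.] [ 0.538 -0.259  0.02 ]
side [0.38058818 0.93446092 1.04359974] [-135.57988724   -0.42432401 -170.58250159]
part_center 0.77 [256. 260.] [0.568 0.221 0.065]
part_center 0.74 [258. 320.] [0.526 0.399 0.065]
part_center 0.37 [205. 327.] [0.651 0.441 0.065]
vise 0.69 [270. 268.] [0.533 0.214 0.03 ]
seat 0.64 [271. 264.] [0.531 0.2   0.03 ]
jaw_grip 0.59 [278. 258.] [0.51  0.213 0.078]
pan 0.77 [364. 176.] [ 0.284 -0.211  0.036]
pan 0.56 [264. 215.] [0.585 0.022 0.036]
rack 0.97 [299. 163.] [ 0.513 -0.235  0.04 ]
home 0.39 [327. 356.] [0.347 0.439 0.013]
```

View pics/scene.png

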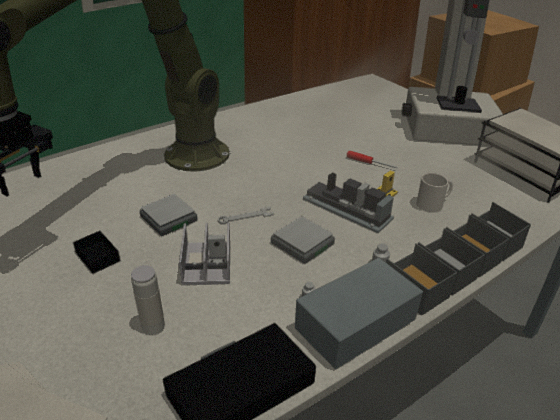

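View pics/side.png

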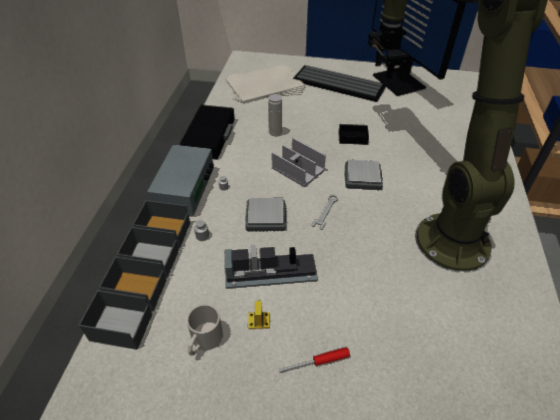

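Left-hand scale (the one meant) is at about (0.59, 0.0); the other one is at (0.3, -0.23). The vise is near (0.55, 0.21) and the rack near (0.53, -0.25). The scene picture shows the vise at px (350,200), the rack at (205,260) and the pan at (303,238). The yellow look-alike is at (388,185).

drive_tool:
  angular:
    - [0,0,0]
    - [0,0,0]
    - [0,0,0]
    - [0,0,0]
    - [0,0,0]
    - [0,0,0]
    - [0,0,0]
    - [0,0,0]
    - [0,0,0]
    - [0,0,0]
    - [0,0,0]
    - [0,0,0]
    - [0,0,0]
    - [0,0,0]
    - [0,0,0.1]
    - [0,0,0.1]
    - [0,0,0.1]
    - [0,0,0.1]
    - [0,0,0]
    - [0,0,0]
  delta_pos:
    - [2.4,-1.6,-0.8]
    - [2.4,-1.6,-0.8]
    - [2.4,-1.6,-0.8]
    - [2.4,-1.6,-0.8]
    - [2.4,-1.6,-0.8]
    - [2.4,-1.6,-0.8]
    - [2.4,-1.6,-0.8]
    - [2.4,-1.6,-0.8]
    - [2.4,-1.6,-0.8]
    - [2.4,-1.6,-0.8]
    - [2.4,-1.6,-0.8]
    - [2.4,-1.6,-0.8]
    - [2.4,-1.6,-0.8]
    - [2.4,-1.6,-0.8]
    - [0,0,0]
    - [0,0,0]
    - [0,0,0]
    - [0,0,0]
    - [0,0,0]
    - [0,0,0]
  gripper: [8.7,8.7,8.7,8.7,8.7,8.7,8.7,8.7,8.7,8.7,8.7,8.7,8.7,8.7,8.7,8.7,8.7,8.7,8.7,8.7]

```text
time_s: 3.0
tool_pos: [0.4763, -0.2597, 0.3486]
tool_rot: [180.0, -0.0, 0.4]
force: [0.1, -0.5, 0.6]
grip_width: 0.0868
grasp_force: 0.0
```

```bash
python3 - <<'E'
from h import *
p=cam("wrist"); save(p,'w1.png'); o=telemetry.get_obs(); print(o["tool_pos"],o["tool_rot"],p["origin"],p["orientation"])
for k,z in dict(rack=.04,stop=.019,home=.013,old_part_center=.047,pan=.036).items():
    for d in models.search_frame(p,k)[:3]: print(k,round(d["p"],2),np.round(d["centre"]),np.round(unproj(p,d["centre"],z),3))
E
```

```text
[ 0.47631234 -0.25969545  0.34861907] [ 1.79991045e+02 -2.68947693e-03  3.37176884e-01] [ 0.55715739 -0.25901823  0.49812904] [ 1.63044593e+02  4.31798115e-02 -8.96227815e+01]
rack 0.59 [275. 152.] [ 0.518 -0.253  0.04 ]
stop 0.87 [282. 130.] [ 0.55  -0.263  0.019]
stop 0.71 [399. 249.] [ 0.348 -0.473  0.019]
stop 0.57 [276. 149.] [ 0.52  -0.254  0.019]
old_part_center 0.84 [255. 141.] [ 0.533 -0.222  0.047]
pan 0.97 [265. 263.] [ 0.329 -0.237  0.036]
pan 0.61 [113. 104.] [ 0.588 -0.009  0.036]
pan 0.31 [276. 152.] [ 0.516 -0.255  0.036]
```

View pics/w1.png

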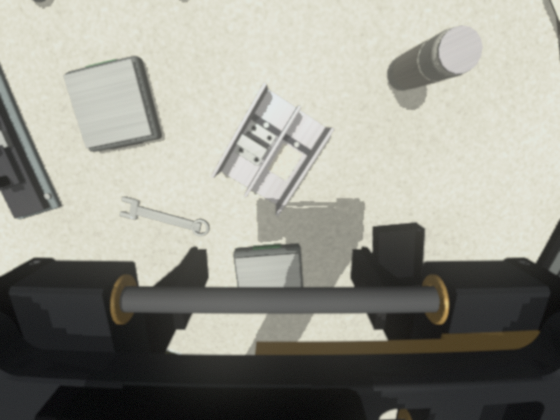

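The wrist picture shows the rack turned by about -30°, with its walls running from (245,195) to (300,110). The empty lane is on the right with the white card at (287,160), and the old part is in the left lane at (255,140). The pan is at (110,100) and the vise is just coming in at the left edge.

drive_tool:
  angular:
    - [0,0,0]
    - [0,0,0]
    - [0,0,0]
    - [0,0,0]
    - [0,0,0]
    - [0,0,0]
    - [0,0,0]
    - [0,0,0]
    - [0,0,0]
    - [0,0,0]
    - [0,0,0]
    - [0,0,0]
    - [0,0,0]
    - [0,0,0]
  delta_pos:
    - [0,-3.8,0.3]
    - [0,-3.8,0.3]
    - [0,-3.8,0.3]
    - [0,-3.8,0.3]
    - [0,-3.8,0.3]
    - [0,-3.8,0.3]
    - [0,-3.8,0.3]
    - [0,-3.8,0.3]
    - [0,-3.8,0.3]
    - [0,-3.8,0.3]
    - [0,-3.8,0.3]
    - [0,-3.8,0.3]
    - [0,0,0]
    - [0,0,0]
  gripper: [8.7,8.7,8.7,8.7,8.7,8.7,8.7,8.7,8.7,8.7,8.7,8.7,8.7,8.7]

```text
time_s: 4.7
tool_pos: [0.4743, 0.197, 0.3124]
tool_rot: [180.0, 0.0, 0.4]
force: [0.1, 0.4, 0.2]
grip_width: 0.087
grasp_force: 0.0
```

```bash
python3 - <<'E'
from h import *
import pickle
p=cam("wrist"); save(p,'w2.png'); o=telemetry.get_obs(); print(o["tool_pos"],o["tool_rot"],p["origin"],p["orientation"])
pickle.dump(p,open('w2.pkl','wb'))
for k,z in dict(part_center=.08,vise=.04,seat=.03,jaw_grip=.078,pan=.036).items():
    for d in models.search_frame(p,k)[:3]: print(k,round(d["p"],2),np.round(d["centre"]),np.round(unproj(p,d["centre"],z),3))
E
```

```text
[0.47473508 0.19562266 0.31242501] [1.79956739e+02 6.80226498e-03 2.19540154e-01] [0.55517968 0.19771979 0.46189988] [ 1.63022479e+02  3.87726893e-02 -8.96019286e+01]
part_center 0.72 [264. 109.] [0.574 0.217 0.08 ]
part_center 0.68 [166. 141.] [0.535 0.342 0.08 ]
vise 0.84 [269. 136.] [0.54  0.212 0.04 ]
seat 0.94 [270. 134.] [0.543 0.211 0.03 ]
jaw_grip 0.86 [276. 156.] [0.517 0.201 0.078]
pan 0.98 [543. 257.] [ 0.354 -0.242  0.036]
pan 0.88 [420. 100.] [0.591 0.005 0.036]
pan 0.24 [93. 40.] [0.666 0.446 0.036]
```

View pics/w2.png

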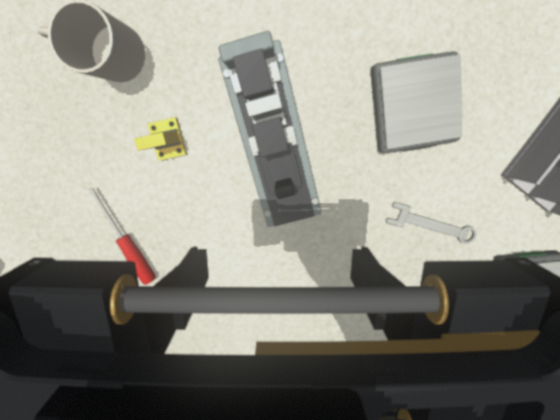

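The vise runs from (247,40) at the fixed jaw to (293,215). The bright web is at (265,104) and the black grip at (285,187); the yellow look-alike is at (165,140). I'll enlarge it for corner picking.

```bash
python3 - <<'E'
from h import *
import pickle
p=pickle.load(open('w2.pkl','rb'))
c=p["pixels"][30:230,200:340,::-1]
cv2.imwrite('pics/w2c.png',cv2.resize(c,None,fx=3,fy=3,interpolation=cv2.INTER_CUBIC))
E
```

```text
(no output)
```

View pics/w2c.png

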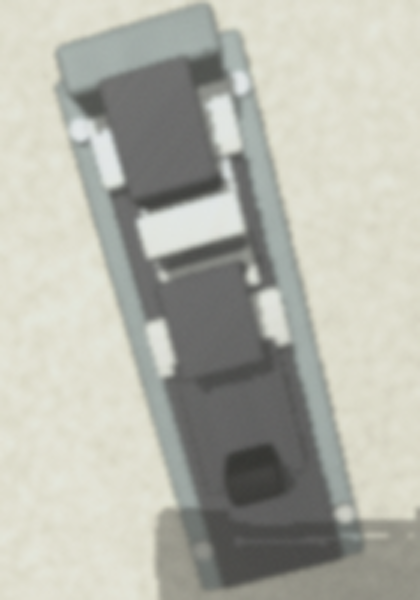

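```bash
python3 - <<'E'
from h import *
import pickle
p=pickle.load(open('w2.pkl','rb'))
f=lambda u,v,z: unproj(p,(200+u/3,30+v/3),z)[:2]
w=[f(*c,.1) for c in((137,217),(232,192),(245,228),(150,257))]
C=np.mean(w,0); print("web",C,[np.round(x,4) for x in w])
for a,b,z in(((360,545),(245,40),.02),((203,590),(57,90),.02)):
    d=f(*b,z)-f(*a,z); print("yaw",np.degrees(np.arctan2(d[1],d[0])),np.linalg.norm(d),f(*a,z),f(*b,z))
g=f(260,488,.094); d=C-g; print("grip",g,np.linalg.norm(d),np.degrees(np.arctan2(d[1],d[0])))
E
```

```text
web [0.57769173 0.21599809] [array([0.58  , 0.2367]), array([0.5893, 0.2002]), array([0.5762, 0.1951]), array([0.5652, 0.232 ])]
yaw 14.672475123895216 0.24466247284729628 [0.42535922 0.13325958] [0.66204314 0.19523093]
yaw 15.300102225655563 0.24979586594451103 [0.40002107 0.2149624 ] [0.64096341 0.28087723]
grip [0.47199086 0.18770191] 0.10942279220400072 14.986703345545768
```

drive_tool:
  angular:
    - [0,0,-0.086]
    - [0,0,-0.086]
    - [0,0,-0.086]
    - [0,0,0]
    - [0,0,0]
    - [0,0,0]
    - [0,0,0]
    - [0,0,0]
    - [0,0,0]
    - [0,0,0]
    - [0,0,0]
    - [0,0,0]
    - [0,0,0]
    - [0,0,0]
    - [0,0,0]
  delta_pos:
    - [-0.3,0.8,0]
    - [0,0,0]
    - [0,0,0]
    - [0,0,4]
    - [0,0,4]
    - [0,0,4]
    - [0,0,4]
    - [0,0,4]
    - [0,0,2.2]
    - [0,0,2]
    - [0,0,0]
    - [0,0,0]
    - [0,0,0]
    - [0,0,0]
    - [0,0,0]
  gripper: [6,6,6,6,6,6,6,6,6,6,6,1,1,1,1]
  squeeze: 40

```text
time_s: 6.5
tool_pos: [0.4723, 0.1883, 0.0715]
tool_rot: [180.0, -0.1, 15.0]
force: [1.0, 0.5, -0.0]
grip_width: 0.0359
grasp_force: 0.0
```

Still closing. I'll finish the close, then pull.

drive_tool:
  angular:
    - [0,0,0]
    - [0,0,0]
    - [0,0,0]
    - [0,0,0]
    - [0,0,0]
    - [0,0,0]
  delta_pos:
    - [0,0,0]
    - [0,0,0]
    - [0,0,0]
    - [0,0,0]
    - [-0.3,0,0]
    - [-0.5,0,0]
  gripper: [1,1,1,1,1,1]

```text
time_s: 7.1
tool_pos: [0.4657, 0.188, 0.071]
tool_rot: [-179.9, -0.3, 15.0]
force: [3.6, 5.9, -2.1]
grip_width: 0.0238
grasp_force: 40.0
```

drive_tool:
  angular:
    - [0,0,0]
    - [0,0,0]
    - [0,0,0]
    - [0,0,0]
    - [0,0,0]
    - [0,0,0]
    - [0,0,0]
    - [0,0,0]
    - [0,0,0]
    - [0,0,0]
  delta_pos:
    - [-0.5,0,0]
    - [-0.5,0,0]
    - [-0.5,0,0]
    - [-0.5,0,0]
    - [-0.5,0,0]
    - [-0.5,0,0]
    - [-0.4,0,0]
    - [-0.2,0,0]
    - [-0.2,0,0]
    - [0,0,0]
  gripper: [1,1,1,1,1,1,1,1,1,1]

```text
time_s: 8.1
tool_pos: [0.4297, 0.1781, 0.071]
tool_rot: [-179.9, -0.4, 15.0]
force: [7.5, 7.4, -7.3]
grip_width: 0.0232
grasp_force: 40.0
```

drive_tool:
  angular:
    - [0,0,0]
    - [0,0,0]
    - [0,0,0]
    - [0,0,0]
  delta_pos:
    - [-0.2,0,0]
    - [-0.2,0,0]
    - [-0.1,0,0]
    - [0,0,0]
  gripper: [1,1,1,1]

```text
time_s: 8.5
tool_pos: [0.4295, 0.1781, 0.0711]
tool_rot: [-179.7, -1.0, 15.0]
force: [22.0, 12.8, -26.2]
grip_width: 0.0237
grasp_force: 40.0
```

drive_tool:
  angular:
    - [0,0,0]
    - [0,0,0]
    - [0,0,0]
    - [0,0,0]
    - [0,0,0]
    - [0,0,0]
    - [0,0,0]
    - [0,0,0]
    - [0,0,0]
    - [0,0,0]
    - [0,0,0]
  delta_pos:
    - [0.4,0,0]
    - [0,0,0]
    - [0,0,0]
    - [0,0,0]
    - [0,0,-2]
    - [0,0,-4]
    - [0,0,-4]
    - [0,0,-3]
    - [3,0,0]
    - [3,0,0]
    - [0,0,0]
  gripper: [1,4,6,6,6,6,6,6,6,6,6]

```text
time_s: 9.6
tool_pos: [0.4868, 0.191, 0.2001]
tool_rot: [-179.9, -0.0, 14.9]
force: [0.1, -0.6, -0.3]
grip_width: 0.06
grasp_force: 0.0
```

```bash
python3 - <<'E'
from h import *
import pickle
p=cam("wrist"); o=telemetry.get_obs(); print(o["tool_pos"],o["tool_rot"])
pickle.dump(p,open('w3.pkl','wb'))
for k,z in dict(part_center=.08,jaw_grip=.078).items():
    for d in models.search_frame(p,k)[:3]: print(k,round(d["p"],2),np.round(d["centre"]),np.round(unproj(p,d["centre"],z),3))
c=p["pixels"][0:250,150:410,::-1]
cv2.imwrite('pics/w3c.png',cv2.resize(c,None,fx=2.4,fy=2.4,interpolation=cv2.INTER_CUBIC))
E
```

```text
[0.4846525  0.19102812 0.19977067] [-1.79931235e+02  1.15087359e-01  1.49484509e+01]
part_center 0.91 [134. 117.] [0.54  0.338 0.08 ]
part_center 0.88 [278. 116.] [0.572 0.215 0.08 ]
jaw_grip 0.79 [276. 220.] [0.478 0.193 0.078]
```

View pics/w3c.png

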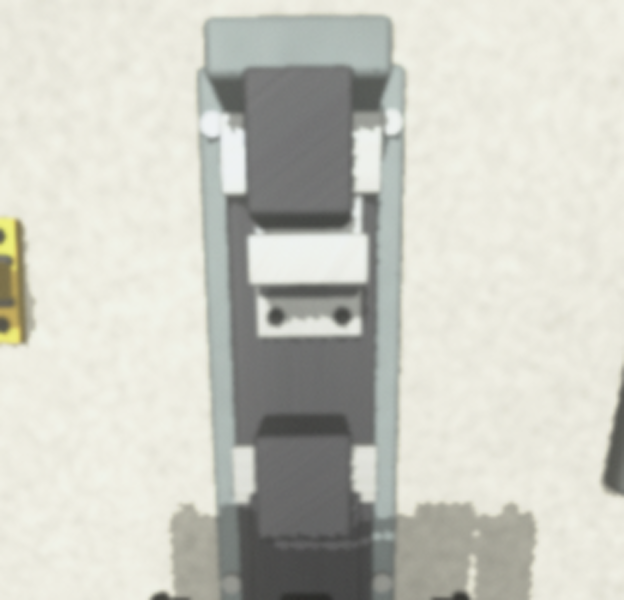

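Jaw is open: in this crop the moving jaw is at (305,485), and the web top spans (249,235) to (368,284).

```bash
python3 - <<'E'
from h import *
import pickle
p=pickle.load(open('w3.pkl','rb')); o=telemetry.get_obs()
f=lambda u,v,z: unproj(p,(150+u/2.4,v/2.4),z)
C=np.mean([f(u,v,.1) for u,v in((249,235),(368,235),(367,284),(249,284))],0)
a,b=f(249,260,.1),f(368,260,.1); print(C,np.linalg.norm(a-b),np.degrees(np.arctan2(a[1]-b[1],a[0]-b[0]))-90)
Rt=R.from_euler('xyz',o["tool_rot"],degrees=True).as_matrix()
print(Rt.T@(C-o["tool_pos"])*100)
E
```

```text
[0.57726408 0.21589173 0.1       ] 0.03973158064589178 14.894253351526359
[9.75177764 0.05279688 9.96096063]
```

drive_tool:
  angular:
    - [0,0,0]
    - [0,0,0]
    - [0,0,0]
    - [0,0,0]
    - [0,0,0]
    - [0,0,0]
    - [0,0,0]
    - [0,0,0]
    - [0,0,0]
    - [0,0,0]
    - [0,0,0]
  delta_pos:
    - [3.2,0,0]
    - [3.2,0,0]
    - [3.3,0,0]
    - [0,0,4]
    - [0,0,4]
    - [0,0,2.5]
    - [0,0,2.2]
    - [0,0,0]
    - [0,0,0]
    - [0,0,0]
    - [0,0,0]
  gripper: [6,6,6,6,6,6,6,6,4.6,4.6,4.6]

```text
time_s: 10.85
tool_pos: [0.5788, 0.217, 0.0753]
tool_rot: [180.0, -0.2, 15.0]
force: [0.6, -0.4, 0.8]
grip_width: 0.0479
grasp_force: 0.0
```

```bash
python3 - <<'E'
from h import *
o=telemetry.get_obs()
C=np.array([.57726,.2159,.073])
Rt=R.from_euler('xyz',o["tool_rot"],degrees=True).as_matrix()
print(o["tool_pos"],o["tool_rot"],o["force"],Rt.T@(C-o["tool_pos"])*100)
E
```

```text
[0.57876556 0.21701692 0.07531574] [ 1.79977646e+02 -1.58684760e-01  1.49959204e+01] [ 0.55114991 -0.38923492  0.81309133] [-0.17496952  0.06884124  0.23111765]
```

drive_tool:
  angular:
    - [0,0,0]
    - [0,0,0]
    - [0,0,0]
    - [0,0,0]
    - [0,0,0]
    - [0,0,0]
  delta_pos:
    - [-0.2,0.1,0.2]
    - [0,0,0]
    - [0,0,0]
    - [0,0,0]
    - [0,0,0]
    - [0,0,0]
  gripper: [4.6,2,2,2,2,2]
  squeeze: 40

```text
time_s: 11.45
tool_pos: [0.5762, 0.2154, 0.0718]
tool_rot: [180.0, 0.0, 15.0]
force: [-1.3, -0.4, 3.4]
grip_width: 0.0394
grasp_force: 40.0
```

drive_tool:
  angular:
    - [0,0,0]
    - [0,0,0]
    - [0,0,0]
    - [0,0,0]
    - [0,0,0]
    - [0,0,0]
    - [0,0,0]
    - [0,0,0]
  delta_pos:
    - [-0.3,0,0]
    - [-0.4,0,0]
    - [-0.4,0,0]
    - [-0.4,0,0]
    - [-0.4,0,0]
    - [-0.4,0,0]
    - [0,0,0]
    - [0,0,0]
  gripper: [2,2,2,2,2,2,2,2]

```text
time_s: 12.25
tool_pos: [0.5534, 0.2089, 0.0717]
tool_rot: [180.0, 0.1, 15.0]
force: [-1.7, -0.7, 5.7]
grip_width: 0.0395
grasp_force: 40.0
```

drive_tool:
  angular:
    - [0,0,0]
    - [0,0,0]
    - [0,0,0]
    - [0,0,0]
    - [0,0,0]
    - [0,0,0]
    - [0,0,0]
    - [0,0,0]
    - [0,0,0]
    - [0,0,0]
    - [0,0,0]
    - [0,0,0]
    - [0,0,0]
    - [0,0,0]
    - [0,0,0]
  delta_pos:
    - [0,0,-0.8]
    - [0,0,-2]
    - [0,0,-3]
    - [0,0,-3]
    - [0,0,-2.5]
    - [0,0,-1.5]
    - [-0.1,1.5,0]
    - [-0.2,3,0]
    - [-0.3,3.5,0]
    - [-0.3,3.5,0]
    - [-0.3,3.5,0]
    - [-0.2,3,0]
    - [-0.2,2,0]
    - [0,0.7,0]
    - [0,0,0]
  gripper: [2,2,2,2,2,2,2,2,2,2,2,2,2,2,2]

```text
time_s: 13.75
tool_pos: [0.5913, 0.0032, 0.1978]
tool_rot: [-180.0, 0.2, 14.8]
force: [-0.5, 0.5, -3.6]
grip_width: 0.0396
grasp_force: 40.0
```

```bash
python3 - <<'E'
from h import *
import pickle
p=cam("side"); o=telemetry.get_obs(); print(o["tool_pos"],o["tool_rot"],o["qpos"],o["force"],o["grasp_force"])
m=models.cut_out(p,"pan")
for d in m: print(d["p"],d["centre"],unproj(p,d["centre"],.03))
p=cam("wrist"); 
for d in models.cut_out(p,"pan"): print(d["p"],d["centre"],unproj(p,d["centre"],.036))
q=pickle.load(open('w2.pkl','rb'))
for c in((377,64),(457,53),(461,137),(385,150)): print(unproj(q,c,.036))
save(p,'w4.png')
E
```

```text
[0.59129809 0.00533864 0.19830148] [-1.79914131e+02  1.12644438e-01  1.49769575e+01] [ 32.5365884   17.18183953 -42.5512112   93.49282801  11.91051149
  74.12997831 -87.06334283] [ 0.7645743   0.21837818 -2.74201698] 39.99497315380722
0.89 [267.2, 216.0] [0.57699621 0.02040694 0.03      ]
0.71 [362.9, 175.1] [ 0.28861611 -0.22371867  0.03      ]
0.86 [287.0, 180.2] [0.61643863 0.00513458 0.036     ]
0.36 [91.7, 162.7] [0.5808522  0.21314935 0.036     ]
[0.63514477 0.06843562 0.036     ]
[ 0.65269555 -0.0393075   0.036     ]
[ 0.5428677  -0.06219712  0.036     ]
[0.52236483 0.0467706  0.036     ]
```

View pics/w4.png

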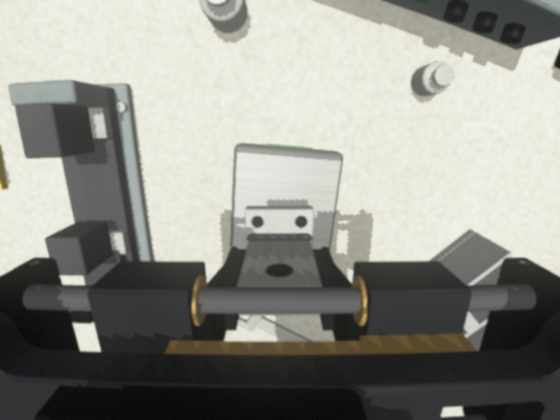

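Pan corners give a centre of (0.588, 0.003) and the part hangs over it. The foot shows at (280,220) over the pan at (287,180). Lowering now.

drive_tool:
  angular:
    - [0,0,0]
    - [0,0,0]
    - [0,0,0]
    - [0,0,0]
    - [0,0,0]
    - [0,0,0]
    - [0,0,0]
    - [0,0,0]
  delta_pos:
    - [-0.2,0,3]
    - [0,0,4]
    - [0,0,3]
    - [0,0,1]
    - [0,0,0.5]
    - [0,0,0.2]
    - [0,0,0]
    - [0,0,0]
  gripper: [2,2,2,2,2,2,2,2]

```text
time_s: 14.75
tool_pos: [0.5913, 0.0048, 0.0841]
tool_rot: [179.9, -0.1, 15.0]
force: [0.5, -0.0, -3.4]
grip_width: 0.0401
grasp_force: 40.0
```

drive_tool:
  angular:
    - [0,0,0]
    - [0,0,0]
    - [0,0,0]
    - [0,0,0]
  delta_pos:
    - [0,0,0.2]
    - [0,0,0.2]
    - [0,0,0.1]
    - [0,0,0]
  gripper: [2,2,2,2]

```text
time_s: 15.15
tool_pos: [0.5903, 0.0045, 0.0778]
tool_rot: [180.0, -0.0, 15.0]
force: [-0.7, -0.3, -0.5]
grip_width: 0.04
grasp_force: 40.0
```

drive_tool:
  angular:
    - [0,0,0]
    - [0,0,0]
    - [0,0,0]
  delta_pos:
    - [0,0,0.1]
    - [0,0,0]
    - [0,0,0]
  gripper: [2,2,2]

```text
time_s: 15.45
tool_pos: [0.5902, 0.0046, 0.0777]
tool_rot: [180.0, 0.0, 15.0]
force: [-3.2, -0.2, 5.6]
grip_width: 0.0398
grasp_force: 40.0
```

Contact. Release, rise, wait there to be weighed, and turn the tool 90°.

drive_tool:
  angular:
    - [0,0,0]
    - [0,0,0]
    - [0,0,0]
    - [0,0,0]
    - [0,0,0]
    - [0,0,0]
    - [0,0,0]
    - [0,0,0]
    - [0,0,-0.14]
    - [0,0,-0.14]
    - [0,0,-0.14]
    - [0,0,-0.14]
    - [0,0,-0.14]
    - [0,0,-0.14]
    - [0,0,-0.14]
    - [0,0,-0.14]
    - [0,0,-0.14]
    - [0,0,-0.14]
    - [0,0,-0.14]
    - [0,0,-0.03]
  delta_pos:
    - [0,0,-0.1]
    - [0,0,0]
    - [0,0,0]
    - [0,0,-1]
    - [0,0,-3]
    - [0,0,-4]
    - [0,0,-4]
    - [-3.5,0,0]
    - [0,0,0]
    - [0,0,0]
    - [0,0,0]
    - [0,0,0]
    - [0,0,0]
    - [0,0,0]
    - [0,0,0]
    - [0,0,0]
    - [0,0,0]
    - [0,0,0]
    - [0,0,0]
    - [0,0,0]
  gripper: [3,5.5,6,6,6,6,6,6,6,6,6,6,6,6,6,6,6,6,6,6]

```text
time_s: 17.45
tool_pos: [0.5566, -0.0043, 0.1983]
tool_rot: [180.0, 0.0, 105.1]
force: [-0.0, -1.0, -0.0]
grip_width: 0.0602
grasp_force: 0.0
```

```bash
python3 - <<'E'
from h import *
import pickle
p=cam("wrist"); o=telemetry.get_obs(); print(o["tool_pos"],o["tool_rot"],o["qpos"],o["force"])
pickle.dump(p,open('w5.pkl','wb')); save(p,'w5.png')
for d in models.cut_out(p,"part_center"): 
    print(d["p"],d["centre"],unproj(p,d["centre"],.08))
    if d["p"]>.4: print(cv2.boxPoints(cv2.minAreaRect(np.argwhere(d["pixels"])[:,::-1].astype(np.float32))))
E
```

```text
[ 0.55660816 -0.00431893  0.19814096] [1.79958254e+02 1.54231252e-02 1.04985353e+02] [ 45.99767843  15.24033128 -55.57826845  98.15784064  13.08472673
  73.45846917   2.59092428] [ 0.81968747 -0.23714152  0.60251141]
0.81 [313.0, 206.4] [0.58634487 0.01087845 0.08      ]
[[287. 243.]
 [287. 183.]
 [340. 183.]
 [340. 243.]]
```

View pics/w5.png

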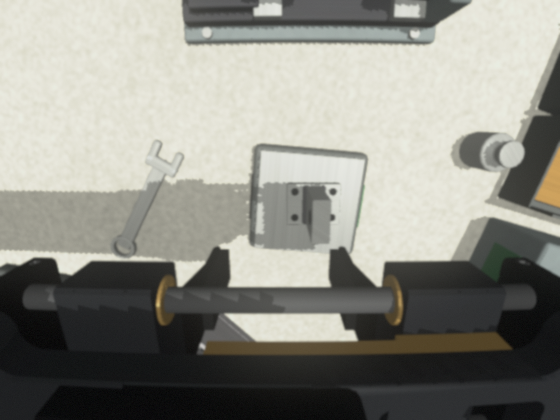

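The part stands upright on the pan: foot at (315,200), web top at (320,230), pan at (305,200). Now regrip across the web.

drive_tool:
  angular:
    - [0,0,0]
    - [0,0,0]
    - [0,0,0]
    - [0,0,0]
    - [0,0,0]
    - [0,0,0]
    - [0,0,0]
    - [0,0,0]
    - [0,0,0]
    - [0,0,0]
    - [0,0,0]
    - [0,0,0]
    - [0,0,0]
    - [0,0,0]
    - [0,0,0]
    - [0,0,0]
    - [0,0,0]
  delta_pos:
    - [0,1.8,0]
    - [0,1.8,0]
    - [0,0,4]
    - [0,0,4]
    - [0,0,2.2]
    - [0,0,1.5]
    - [0,0,0]
    - [0,0,0]
    - [0,0,0]
    - [0,0,0]
    - [0,0,0]
    - [0,0,0]
    - [0,0,0]
    - [0,0,0]
    - [0,0,0]
    - [0,0,0]
    - [0,0,0]
  gripper: [6,6,6,6,6,6,6,3,2.4,2,1.7,0.5,0.5,0.5,0.5,0.5,0.5]
  squeeze: 40

```text
time_s: 19.25
tool_pos: [0.5913, 0.0049, 0.0806]
tool_rot: [180.0, 0.0, 105.0]
force: [0.6, 0.4, 0.3]
grip_width: 0.0158
grasp_force: 40.0
```

drive_tool:
  angular:
    - [0,0,0]
    - [0,0,0]
    - [0,0,0.131]
    - [0,0,0.131]
    - [0,0,0.131]
    - [0,0,0.131]
    - [0,0,0.131]
    - [0,0,0.131]
    - [0,0,0]
    - [0,0,0]
    - [0,0,0]
    - [0,0,0]
    - [0,0,0]
    - [0,0,0]
    - [0,0,0]
    - [0,0,0]
    - [0,0,0]
    - [0,0,0]
    - [0,0,0]
    - [0,0,0]
  delta_pos:
    - [0,0,-0.8]
    - [0,0,-2.2]
    - [0,0,-3]
    - [0,0,-3]
    - [0,0,-3]
    - [0,0,-3]
    - [0,0,-2]
    - [0,0,0]
    - [-2,0.4,0]
    - [-3.5,0.6,0]
    - [-3.7,0.7,0]
    - [-3.7,0.7,0]
    - [-3.7,0.7,0]
    - [-3.7,0.7,0]
    - [-3.7,0.7,0]
    - [-3.7,0.7,0]
    - [-3.7,0.7,0]
    - [-3.5,0.6,0]
    - [-2,0.4,0]
    - [0,0,0]
  gripper: [0.5,0.5,0.5,0.5,0.5,0.5,0.5,0.5,0.5,0.5,0.5,0.5,0.5,0.5,0.5,0.5,0.5,0.5,0.5,0.5]

```text
time_s: 21.25
tool_pos: [0.463, -0.353, 0.2496]
tool_rot: [-179.9, 0.1, 59.5]
force: [-0.3, 0.7, -3.7]
grip_width: 0.0156
grasp_force: 40.0
```

```bash
python3 - <<'E'
from h import *
import pickle
p=cam("wrist"); o=telemetry.get_obs(); print(o["tool_pos"],o["tool_rot"],o["qpos"],o["force"],o["grasp_force"])
pickle.dump(p,open('w6.pkl','wb'))
cv2.imwrite('pics/w6.png',cv2.resize(p["pixels"][0:270,100:460,::-1],None,fx=2.2,fy=2.2,interpolation=cv2.INTER_CUBIC))
for k,z in dict(rack=.04,stop=.026,home=.013,old_part_center=.047).items():
    for d in models.search_frame(p,k)[:3]: print(k,round(d["p"],2),np.round(d["centre"]),np.round(unproj(p,d["centre"],z),3))
E
```

```text
[ 0.46450805 -0.35015894  0.24981221] [-1.79890710e+02 -2.61432035e-02  5.97322894e+01] [ 64.43729448  12.54622566 -34.79930362  91.00713862   7.23291115
  78.83426267  -1.40499622] [ 0.70130544  0.12566344 -2.1349403 ] 39.99702047556639
rack 0.57 [278.  88.] [ 0.523 -0.247  0.04 ]
rack 0.19 [273.  62.] [ 0.532 -0.222  0.04 ]
stop 0.96 [299.  81.] [ 0.549 -0.252  0.026]
stop 0.18 [474. 204.] [ 0.678 -0.5    0.026]
home 0.85 [270. 115.] [ 0.5   -0.267  0.013]
old_part_center 0.75 [271.  59.] [ 0.531 -0.219  0.047]
old_part_center 0.69 [277.  87.] [ 0.523 -0.247  0.047]
```

View pics/w6.png

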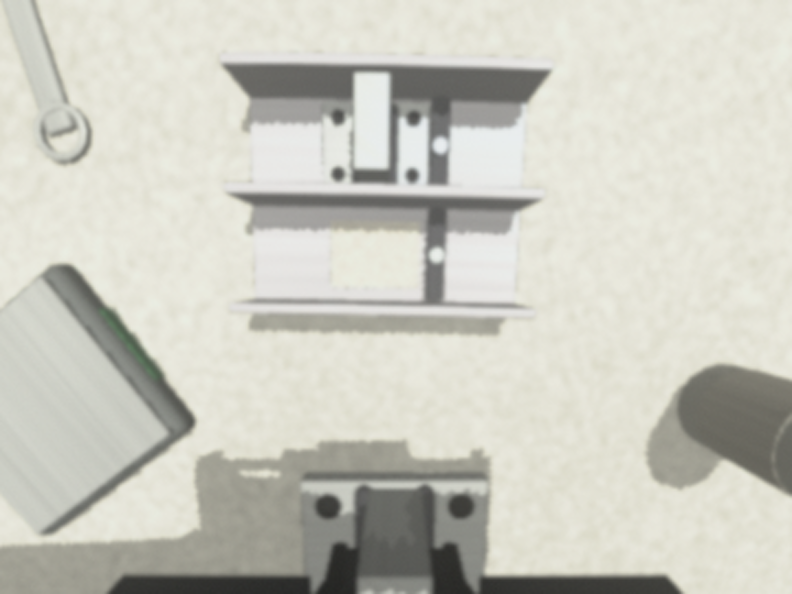

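The rack is seen well: wall tops run at crop rows 62, 191 and 310 between columns 225 and 545. The card is at (377,258), and the stop in the empty lane has its face at column 427.

```bash
python3 - <<'E'
from h import *
import pickle
p=pickle.load(open('w6.pkl','rb')); o=telemetry.get_obs()
f=lambda u,v,z: unproj(p,(100+u/2.2,v/2.2),z)[:2]
W=[[(221,57),(552,68)],[(225,188),(543,195)],[(232,306),(534,314)]]
E=[[f(*c,.074) for c in w] for w in W]
for a,b in E: d=b-a; print(a,b,np.linalg.norm(d),np.degrees(np.arctan2(d[1],d[0])))
# fit rigid: model corners
M=np.array([[-.065,.055],[.085,.055],[-.065,0],[.085,0],[-.065,-.055],[.085,-.055]]); P=np.array(E).reshape(-1,2)
mc,pc=M.mean(0),P.mean(0); U,S,V=np.linalg.svd((M-mc).T@(P-pc)); Q=V.T@U.T
yaw=np.degrees(np.arctan2(Q[1,0],Q[0,0])); t=pc-Q@mc; print("rack",t,yaw); print((P-t)@Q)
h=np.mean([f(u,v,.013) for u,v in((330,258),(422,258))],0); print("home rack",Q.T@(h-t), [Q.T@(f(u,258,.013)-t) for u in (330,422)])
for v in(220,250,295): print("stopface",Q.T@(f(427,v,.026)-t))
Rt=R.from_euler('xyz',o["tool_rot"],degrees=True).as_matrix()
ex=Q@[0,-.0275]+t
for x in(-.03,-.04,-.05): 
    X=Q@[x,-.0275]+t; print(x,X,"tool cm",Rt.T@(np.r_[X,.25]-o["tool_pos"])*100)
# held part rel. to tool: foot corners in crop, foot top z
print(o["tool_rot"])
for c in((303,480),(487,480)): print("foot corner tool cm",Rt.T@(np.r_[f(*c,.25-.0806+.046),.25]-o["tool_pos"])*100)
E
```

```text
[ 0.4851923  -0.16179637] [ 0.61080835 -0.24115984] 0.14858651131818548 -32.28445096128194
[ 0.45571475 -0.20912536] [ 0.58226884 -0.28725781] 0.14873001716466086 -31.690512285047046
[ 0.42824047 -0.25571115] [ 0.55347764 -0.33378634] 0.14758076941657006 -31.940184841831
rack [ 0.51078893 -0.24286326] -31.844902081145037
[[-6.45164590e-02  5.53593187e-02]
 [ 8.40656800e-02  5.42194373e-02]
 [-6.45852361e-02 -3.98675935e-04]
 [ 8.41442411e-02  2.09301231e-06]
 [-6.33443957e-02 -5.44683733e-02]
 [ 8.42361696e-02 -5.47137997e-02]]
home rack [ 0.00475602 -0.0291885 ] [array([-0.02133331, -0.0298012 ]), array([ 0.03084535, -0.02857581])]
stopface [ 0.03235933 -0.00906019]
stopface [ 0.03293869 -0.02461704]
stopface [ 0.03383933 -0.04855858]
-0.03 [ 0.47079495 -0.2503953 ] tool cm [ 8.5868322  -4.46711184  0.06295434]
-0.04 [ 0.46230015 -0.24511908] tool cm [ 8.62034484 -5.46655006  0.06332762]
-0.05 [ 0.45380536 -0.23984286] tool cm [ 8.65385748 -6.46598828  0.0637009 ]
[-1.79979886e+02 -3.83351603e-02  6.00755907e+01]
foot corner tool cm [ 1.55680381 -2.67620599  0.05762202]
foot corner tool cm [1.51340102 2.77977292 0.05567762]
```

```bash
python3 - <<'E'
from h import *
import pickle
q=pickle.load(open('w5.pkl','rb')); tp=np.array([.5566,-.0043,.1982]); Rt=R.from_euler('xyz',[180,0,105],degrees=True).as_matrix()
for c in((288,183),(340,183)): print("w5 foot top far corner rel. grasp",(Rt.T@(unproj(q,c,.046)-np.r_[.5913,.0049,.046]))*100)
print(np.round(Rt.T@(np.array(q["origin"])-tp),4))
p=pickle.load(open('w6.pkl','rb')); print(np.round(R.from_euler('xyz',[180,0,59.9],degrees=True).as_matrix().T@(np.array(p["origin"])-[.4645,-.3505,.2498]),4),p["mtx"],p["D"])
# pan corner check in w5, w4
for c in((260,146),(366,156)): print("pan",unproj(q,c,.036))
g1=cv2.resize(q["pixels"][170:265,260:360,::-1],None,fx=4,fy=4,interpolation=cv2.INTER_CUBIC)
g2=cv2.resize(p["pixels"][200:295,220:340,::-1],None,fx=4,fy=4,interpolation=cv2.INTER_CUBIC)
cv2.imwrite('pics/c.png',np.hstack([g1,g2])[:, :800])
E
```

```text
w5 foot top far corner rel. grasp [ 2.27860522e+00 -2.58832477e+00  1.07080042e-15]
w5 foot top far corner rel. grasp [2.29457734e+00 2.80193429e+00 1.73091677e-15]
[ 0.0802  0.0005 -0.1495]
[ 0.0779  0.0013 -0.1492] [[295.70645645   0.         279.05314319]
 [  0.         295.70645645 214.50895894]
 [  0.           0.           1.        ]] [-0.05732828  0.          0.          0.          0.        ]
pan [0.52288696 0.04826665 0.036     ]
pan [0.63233368 0.06748087 0.036     ]
```

View pics/c.png

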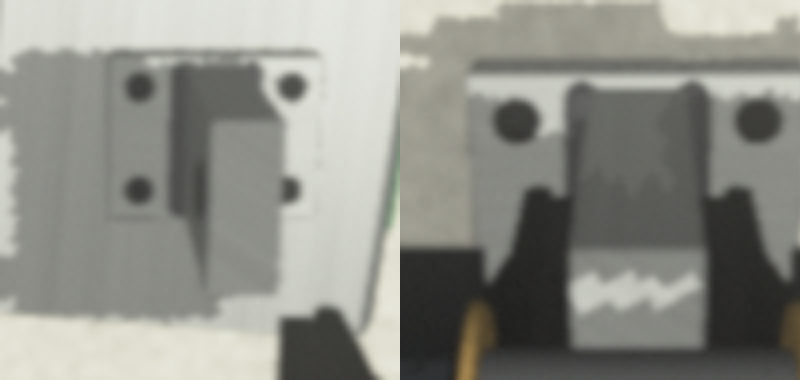

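```bash
python3 - <<'E'
from h import *
import pickle
p=pickle.load(open('w6.pkl','rb')); Rt=R.from_euler('xyz',[180,0,59.9],degrees=True).as_matrix()
off=np.array([.0804,.0007])
def tl(c,dz): # dz: height above TCP
    return (Rt.T@(unproj(p,c,p["origin"][2]-.1495+dz)-np.array(p["origin"])))[:2]*100+off*100
print("foot top edge",tl((280,218),-.0346)); print("foot bottom edge",tl((280,215.5),-.0446))
for v in(262,287): print("web top",v,tl((262.5,v),.0254),tl((297,v),.0254))
q=pickle.load(open('w5.pkl','rb'))
# obs sanity now
o=telemetry.get_obs(); print(o["tool_pos"],o["tool_rot"],p["origin"],p["orientation"],q["orientation"],o["wrist_torque"])
p=cam("wrist"); pickle.dump(p,open('w7.pkl','wb')); o=telemetry.get_obs()
print(Rt.T@(np.array(p["origin"])-o["tool_pos"]),p["orientation"])
g=p["pixels"][200:295,220:340].mean(2); print(np.round(p["pixels"][205:230,245].mean(1)))
E
```

```text
foot top edge [2.18080433 0.04001033]
foot bottom edge [2.04277021 0.03927245]
web top 262 [ 1.95946242 -0.76975554] [1.95244259 0.82494755]
web top 287 [ 0.64538749 -0.80057737] [0.6386518 0.842238 ]
[ 0.46667469 -0.34710097  0.25055641] [-1.79979886e+02 -3.83351603e-02  6.00755907e+01] [ 0.50467274 -0.28370036  0.39898778] [163.02181591   0.17859211 -30.43701298] [ 1.63121464e+02 -2.44905526e-02  1.50900363e+01] [-0.04055299 -0.0706269   0.03984133]
[ 0.08072165  0.00025308 -0.14946888] [ 1.63143205e+02  7.74859271e-02 -2.98968980e+01]
[156. 155. 155. 152. 152. 152. 149. 147. 142. 128. 111. 108. 118. 146.
 180. 196. 197. 190. 175. 155. 126.  93.  73.  66.  63.]
```

```bash
python3 - <<'E'
from h import *
import pickle
p6=pickle.load(open('w6.pkl','rb')); p7=pickle.load(open('w7.pkl','rb')); o=telemetry.get_obs(); print(o["tool_pos"],o["tool_rot"],o["force"])
a=cv2.cvtColor(p6["pixels"],cv2.COLOR_RGB2GRAY); b=cv2.cvtColor(p7["pixels"],cv2.COLOR_RGB2GRAY)
W=[(221,57),(552,68),(225,188),(543,195),(232,306),(534,314),(427,250)]
x=np.array([[100+u/2.2,v/2.2] for u,v in W],np.float32)
y,st,e=cv2.calcOpticalFlowPyrLK(a,b,x,None,winSize=(15,15)); print((y-x).round(1).tolist(),st.ravel())
M=np.array([[-.065,.055],[.085,.055],[-.065,0],[.085,0],[-.065,-.055],[.085,-.055]])
for p,pts in((p6,x),(p7,y)):
    P=np.array([unproj(p,c,.074)[:2] for c in pts[:6]])
    mc,pc=M.mean(0),P.mean(0); U,S,V=np.linalg.svd((M-mc).T@(P-pc)); Q=V.T@U.T; t=pc-Q@mc
    print("rack",t,np.degrees(np.arctan2(Q[1,0],Q[0,0])),"stop",Q.T@(unproj(p,pts[6],.026)[:2]-t), "max res",abs((P-t)@Q-M).max())
Rt=R.from_euler('xyz',o["tool_rot"],degrees=True).as_matrix()
for xx in(-.025,-.03):
    X=Q@[xx,-.0275]+t; print(xx,X,"tool cm",Rt.T@(np.r_[X,.25]-o["tool_pos"])*100)
E
```

```text
[ 0.46668894 -0.34727379  0.25066054] [-1.79995247e+02 -1.83198186e-02  6.00769861e+01] [ 0.23264985 -0.31825304 -3.4132291 ]
[[2.0, 7.699999809265137], [-0.0, 9.100000381469727], [2.0999999046325684, 6.900000095367432], [-1.100000023841858, 8.100000381469727], [-0.6000000238418579, 6.199999809265137], [0.6000000238418579, 7.400000095367432], [0.0, 6.699999809265137]] [1 1 1 1 1 1 1]
rack [ 0.51078893 -0.24286326] -31.844902755235392 stop [ 0.0329387  -0.02461704] max res 0.0016556078776790162
rack [ 0.51085123 -0.24282877] -31.80404642373118 stop [ 0.03288221 -0.02481506] max res 0.0017709295703694644
-0.025 [ 0.47511191 -0.2530244 ] tool cm [ 8.58870756 -3.97147658  0.06912914]
-0.03 [ 0.47086263 -0.25038932] tool cm [ 8.60511972 -4.47120715  0.06917585]
```

drive_tool:
  angular:
    - [0,0,0.033]
    - [0,0,0]
    - [0,0,0]
    - [0,0,0]
    - [0,0,0]
    - [0,0,0]
    - [0,0,0]
  delta_pos:
    - [0,0,0]
    - [2.2,-1,1]
    - [2.2,-1,2]
    - [2.2,-1,2]
    - [2,-1,2]
    - [0,0,0]
    - [0,0,0]
  gripper: [0.5,0.5,0.5,0.5,0.5,0.5,0.5]

```text
time_s: 22.25
tool_pos: [0.4778, -0.2538, 0.1806]
tool_rot: [-180.0, 0.0, 58.2]
force: [-0.5, -1.5, -2.9]
grip_width: 0.0158
grasp_force: 40.0
```

```bash
cat > e.py <<'E'
from h import *
def err():
    t=np.array([.51082,-.24285]); y=np.radians(-31.82); Q=np.array([[np.cos(y),-np.sin(y)],[np.sin(y),np.cos(y)]])
    o=telemetry.get_obs(); r=Q.T@(o["tool_pos"][:2]-t)
    print("rack xy mm",r*1000,"z",o["tool_pos"][2],"rot",o["tool_rot"],"F rack",Q.T@o["force"][:2],o["force"][2])
    # tool x = rack +y, tool y = rack +x
    print("tool cm to lane",(-.0275-r[1])*100,(-.025-r[0])*100)
err()
E
python3 e.py
```

```text
rack xy mm [-22.31626104 -26.69760526] z 0.18060364386826713 rot [-1.79994411e+02  3.61572146e-02  5.81911903e+01] F rack [ 0.37507677 -1.48467272] -2.8594696941240403
tool cm to lane -0.08023947362491325 -0.26837389571148645
```

drive_tool:
  angular:
    - [0,0,0]
    - [0,0,0]
    - [0,0,0]
    - [0,0,0]
    - [0,0,0]
    - [0,0,0]
    - [0,0,0]
  delta_pos:
    - [-0.1,-0.3,2]
    - [0,0,2]
    - [0,0,1.5]
    - [0,0,1]
    - [0,0,1]
    - [0,0,1]
    - [0,0,0]
  gripper: [0.5,0.5,0.5,0.5,0.5,0.5,0.5]

```text
time_s: 22.95
tool_pos: [0.4737, -0.2538, 0.0943]
tool_rot: [-179.9, -0.0, 58.0]
force: [-0.5, -0.1, -3.4]
grip_width: 0.0156
grasp_force: 40.0
```

```bash
python3 e.py
```

```text
rack xy mm [-25.72620547 -28.87999192] z 0.09430401662857353 rot [-1.79876264e+02 -6.10363321e-03  5.80295196e+01] F rack [-0.36382343 -0.28814106] -3.443341054211754
tool cm to lane 0.13799919212761913 0.07262054656947126
```

drive_tool:
  angular:
    - [0,0,0]
    - [0,0,0]
    - [0,0,0]
    - [0,0,0]
    - [0,0,0]
    - [0,0,0]
  delta_pos:
    - [0.1,0,1]
    - [0,0,1]
    - [0,0,0.8]
    - [0,0,0.4]
    - [0,0,0.2]
    - [0,0,0]
  gripper: [0.5,0.5,0.5,0.5,0.5,0.5]

```text
time_s: 23.55
tool_pos: [0.4749, -0.2532, 0.0613]
tool_rot: [-180.0, -0.0, 58.0]
force: [0.3, 0.4, -2.7]
grip_width: 0.0159
grasp_force: 40.0
```

```bash
python3 e.py
```

```text
rack xy mm [-25.0428225  -27.73213276] z 0.061342354371469655 rot [-1.79982828e+02 -8.20703150e-04  5.80317357e+01] F rack [0.05080905 0.45452825] -2.652308467358995
tool cm to lane 0.02321327603251669 0.004282250052934852
```

drive_tool:
  angular:
    - [0,0,0]
    - [0,0,0]
    - [0,0,0]
    - [0,0,0]
    - [0,0,0]
    - [0,0,0]
    - [0,0,0]
    - [0,0,0]
  delta_pos:
    - [0,0,0.2]
    - [0,0,0.1]
    - [0,0.4,0]
    - [0,0.6,0]
    - [0,0.6,0]
    - [0,0.6,0]
    - [0,0.2,0]
    - [0,0,0]
  gripper: [0.5,0.5,0.5,0.5,0.5,0.5,0.5,0.5]

```text
time_s: 24.35
tool_pos: [0.4957, -0.2661, 0.0584]
tool_rot: [-180.0, -0.0, 58.0]
force: [0.3, 0.2, -2.8]
grip_width: 0.0154
grasp_force: 40.0
```

```bash
python3 e.py
```

```text
rack xy mm [ -0.59005798 -27.71635039] z 0.058449485495463756 rot [-1.79997370e+02 -1.66580973e-02  5.80281350e+01] F rack [0.10937069 0.3232557 ] -2.787058249202475
tool cm to lane 0.02163503923876056 -2.4409942021729107
```

Now set down, then creep.

drive_tool:
  angular:
    - [0,0,0]
    - [0,0,0]
    - [0,0,0]
  delta_pos:
    - [0,0,0.1]
    - [0,0,0.1]
    - [0,0,0]
  gripper: [0.5,0.5,0.5]

```text
time_s: 24.65
tool_pos: [0.4952, -0.2658, 0.0566]
tool_rot: [-180.0, 0.0, 58.0]
force: [-0.9, -0.0, -1.2]
grip_width: 0.0155
grasp_force: 40.0
```

drive_tool:
  angular:
    - [0,0,0]
    - [0,0,0]
    - [0,0,0]
    - [0,0,0]
    - [0,0,0]
    - [0,0,0]
  delta_pos:
    - [0,0.1,0.05]
    - [0,0.1,0]
    - [0,0.1,0]
    - [0,0.1,0]
    - [0,0,0]
    - [0,0,0]
  gripper: [0.5,0.5,0.5,0.5,0.5,0.5]

```text
time_s: 25.25
tool_pos: [0.4982, -0.2677, 0.0566]
tool_rot: [-179.9, 0.0, 58.0]
force: [-4.3, 2.5, 6.2]
grip_width: 0.0155
grasp_force: 40.0
```

```bash
python3 e.py
```

```text
rack xy mm [  2.40293122 -27.71807968] z 0.05663427738120479 rot [-1.79921923e+02  3.32275730e-02  5.80375130e+01] F rack [-5.0074311  -0.14590699] 6.216506505244354
tool cm to lane 0.021807968344155285 -2.7402931221278055
```

drive_tool:
  angular:
    - [0,0,0]
    - [0,0,0]
    - [0,0,0]
    - [0,0,0]
  delta_pos:
    - [0,0.1,-0.05]
    - [0,0.1,0]
    - [0,0,0]
    - [0,0,0]
  gripper: [0.5,0.5,0.5,0.5]

```text
time_s: 25.65
tool_pos: [0.5, -0.2689, 0.0566]
tool_rot: [-179.9, 0.0, 58.0]
force: [-4.6, 2.5, 4.6]
grip_width: 0.0158
grasp_force: 40.0
```

```bash
python3 e.py
```

```text
rack xy mm [  4.55273035 -27.84644719] z 0.056614902214348235 rot [-1.79934772e+02  2.10307391e-02  5.80369230e+01] F rack [-5.21889164 -0.26560805] 4.619423437404438
tool cm to lane 0.03464471879488888 -2.955273034560545
```

Still only sliding friction; continue.

drive_tool:
  angular:
    - [0,0,0]
    - [0,0,0]
    - [0,0,0]
  delta_pos:
    - [0,0.1,0]
    - [0,0,0]
    - [0,0,0]
  gripper: [0.5,0.5,0.5]

```text
time_s: 25.95
tool_pos: [0.5001, -0.269, 0.0567]
tool_rot: [-179.8, 0.0, 58.0]
force: [-7.0, 4.6, 6.9]
grip_width: 0.0156
grasp_force: 40.0
```

```bash
python3 e.py
```

```text
rack xy mm [  4.67756461 -27.83361084] z 0.05666957170425414 rot [-1.79823246e+02  4.22003742e-02  5.80429296e+01] F rack [-8.33813963  0.25123214] 6.868241839996916
tool cm to lane 0.033361083803035846 -2.967756461291491
```

drive_tool:
  angular:
    - [0,0,0]
    - [0,0,0]
    - [0,0,0]
  delta_pos:
    - [0,0.1,0]
    - [0,0,0]
    - [0,0,0]
  gripper: [0.5,0.5,0.5]

```text
time_s: 26.25
tool_pos: [0.5002, -0.269, 0.0567]
tool_rot: [-179.7, 0.1, 58.0]
force: [-9.1, 5.4, 9.3]
grip_width: 0.0161
grasp_force: 40.0
```

```bash
python3 e.py
```

```text
rack xy mm [  4.78964097 -27.84136881] z 0.056716618256336226 rot [-1.79711859e+02  6.47121304e-02  5.80425583e+01] F rack [-10.57946498  -0.21500925] 9.34343119856253
tool cm to lane 0.03413688107223728 -2.9789640971552864
```

drive_tool:
  angular:
    - [0,0,0]
    - [0,0,0]
    - [0,0,0]
    - [0,0,0]
    - [0,0,0]
    - [0,0,0]
    - [0,0,0]
    - [0,0,0]
    - [0,0,0]
    - [0,0,0]
    - [0,0,0]
    - [0,0,0]
    - [0,0,0]
  delta_pos:
    - [0,-0.15,0]
    - [0,0,0]
    - [0,0,0]
    - [0,0,0]
    - [0,0,0]
    - [0,0,0]
    - [0,0,-1]
    - [0,0,-3]
    - [0,0,-4]
    - [0,0,-4]
    - [-4,0,-2]
    - [-4,0,0]
    - [0,0,0]
  gripper: [0.5,0.5,1.8,2.5,3.5,4,4,4,4,4,4,4,4]

```text
time_s: 27.55
tool_pos: [0.4549, -0.3444, 0.1981]
tool_rot: [179.8, 0.3, 57.5]
force: [-1.5, -0.9, -1.1]
grip_width: 0.0398
grasp_force: 0.0
```

```bash
python3 - <<'E'
from h import *
p=cam("wrist"); print(telemetry.get_obs()["tool_pos"])
cv2.imwrite('pics/w8.png',cv2.resize(p["pixels"][0:270,100:460,::-1],None,fx=2.2,fy=2.2,interpolation=cv2.INTER_CUBIC))
E
```

```text
[ 0.45658561 -0.34094497  0.19748132]
```

View pics/w8.png

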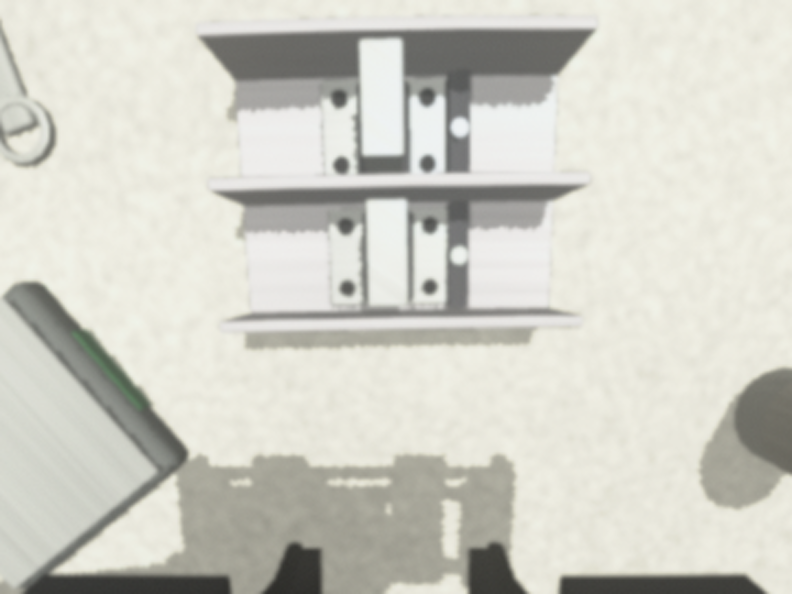

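The part stands upright in the empty lane: foot edge at (446,270) against the stop face at 447, robot clear. Handing in.

```bash
python3 -c "
from cell import env
print(env.sign_off())"
```

```text
the job is handed in; nothing more can be done
None
```

I opened the vise and weighed the weldment on the left-hand scale. I then regripped it across its web and stood it in the rack's empty lane against the stop, felt at about 10 N. The job was handed in at about 28 s; no verdict came back.

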